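Open a candling session: fan, lamp, timer

ROBOT

A 6-joint arm with a two-finger parallel gripper is mounted at the origin on the work surface. World frame = base frame: x ahead of the robot, y to its left, z up, the work surface at z = 0. Lengths are in m, angles in degrees, forces in N, time in s.
With the tool pointing down it reaches from about 0.375 to 0.9 m from the base axis. Payload 3.1 kg.
Tool frame: the origin (TCP) lies at the very end of the fingers, on their centre line; the grasp point (between the pads) lies 19 mm behind it (bot.hold_point_z is the distance from the TCP to the grasp point, in m); z points along the fingers, y is the line along which they close (so a half turn about z gives the same grasp; the last joint's range is limited). The gripper opens to 87 mm and grips with 3 to 60 N. Pads are 19 mm wide; open, the fingers measure 117 mm over their backs; the gripper's body (75 mm by 190 mm) begins 51 mm behind the grasp point.
Start: joints at [-87.577, 30.224, 82.088, -0, 67.689, -10.227], TCP at [0.137, -0.61, 0.223] pointing down, gripper open.
Joint ranges: [-176.69, 176.69], [-43.24, 126.21], [12.49, 139.97], [-82, 262], [0, 151.66], [-163.58, 163.58]. Speed limits (degrees/s): [159.86, 159.86, 180, 180, 180, 180].

INTERFACE

Orientations are given as a 3x3 rotation matrix whose columns are the frame's x, y, z axes.
In Python, from rig import bot, cams gives the robot as it stands.
- The arm moves only by the tool apply_moves, never from a script. Its argument "steps" is a list of rows, each a list of 3 entries, a list of its own where there are three numbers: the turn, a rotation vector about the world's x, y, z in degrees, then the shift along the world's x, y, z in m, then the opening, from -1 (shut) to 1 (fully open). A call has 1 to 12 rows; each row shifts and turns the commanded pose from where the row before left it; what a row does not reach is not made up. A row lasts 1/10 s, in which the tool goes at most 50 mm and 8.59 degrees, less where a joint would pass 70% of its speed; a pose out of reach is approached as far as the arm can. A call with a gripper value outside its range is refused whole. The fingers move at their own pace and stop on an object; the grip force is fixed at half the most. Time passes only in rows, so rows that do not move let the fingers close. It gives the time, the measured TCP pose, the force, the opening and the grip force at its end, in the units of the state.
- bot.get_obs(): the state, without advancing time (a new reading comes with each control period).
- cams.read_camera(name): name is "scene" or "side" or "wrist"; returns a dict with "color" (400x640x3 uint8, red, green, blue), "mtx" (3x3 intrinsics, pixels), "camera_from_world" (4x4, takes a point from world to camera coordinates). Camera axes: x right, y up, looking along -z (the intrinsics and any distortion apply to the point x, -y, -z); pixel columns grow to the right and rows downward; lengths in m; the calibration is good to about 2 mm. A picture is of the moment at which its call begins. There is no depth.
- bot.job_done(): hands the job in; it is judged then, once.
The state is a dict: "time": time; "qpos": joint angles; "qd": joint speeds; "tau": joint torques, N m; "ee_pos": TCP position; "tcp_rot": TCP orientation; "force": force on the tool from outside, world axes, zero at the start; "ft_torque": the same for the moment, N m; "finger_gap": finger opening in m; "finger_force": force on a finger pad.
Only numpy, scipy, OpenCV 4.12 (cv2) and the standard library are available. Lean on these libraries where they do the work, as an engineer would, in place of code of your own. Each camera call takes 0.05 s, during which the arm holds its last target. There are 200 camera calls.

TASK

Open the candling session in the usual order: first press in the green start button on the grey fan starter box, then the white button on the blue hand lamp where it lies, and last the orange bar on top of the white timer, so that it counts candling time only. Press each one lightly from above with a closed fingertip until it goes in, then let go. Do not lift, tip or shift the lamp or the timer, and leave the red stop button and everything else on the bench alone.

Things in the scene. Friction and masses are not known exactly. Their poses are not given: they have to be found in the camera images.
- starter: Grey painted steel starter box of the extractor fan, screwed to the bench: 154 x 88 mm, lid top 60 mm above the bench. Origin under its centre on the bench. Its x axis runs along its long side from the red stop button to the green start button. Nothing on it stands higher than 80 mm.
- start_top (a point): Centre of the top face of the green start button on the starter box (flat cap 29 mm across, top 74 mm above the bench when out and 68 mm when in, 34 mm from the box centre along the box's +x; it stands 10 mm proud of its steel collar, 38 mm across). It moves down with the button.
- start_button (a joint): Travel of the green start button, m: 0 out, 0.006 fully in. It takes about 3 N, goes straight down, and stays in where it is left; it counts as on beyond about 0.004. Past full travel its rubber face yields up to 3 mm more at about 1.5 N per mm.
- stop_top (a point): Centre of the top of the red mushroom stop button on the same box (36 mm across, top 79 mm above the bench, 34 mm from the box centre along the box's -x).
- stop_button (a joint): Travel of the red stop button, m: 0 out, 0.006 fully in; sprung, 3.5 N at full travel. To be left alone.
- candling_lamp: Blue plastic hand candling lamp (0.45 kg, loose), lying on its two flat feet on the bench; 200 mm long, handle 38 mm across with its upper side 49 mm above the bench, head 60 mm across. Origin on the bench under the handle's middle, x axis along the lamp towards the head with its black rubber cup. Feet at x = -58 mm and +90 mm carry it, so a push down on its button does not tip it.
- lamp_button_top (a point): Centre of the top face of the white push button (25 mm across, in a black collar 31 mm across) on the upper side of the lamp's handle, 5 mm from the lamp origin along its +x; 60 mm above the bench when out, 54 mm when in, collar top at 50 mm. It moves with the button.
- lamp_button (a joint): Travel of the lamp's push button, m: 0 out, 0.006 fully in. It takes about 2.5 N, goes straight down, and stays in where it is left; it counts as on beyond about 0.004. Past full travel its rubber face yields up to 3 mm more at about 1.5 N per mm.
- timer: White plastic bench timer (0.3 kg, loose, rubber feet), 84 x 116 mm, case top 50 mm above the bench, with a dark sloping display on its -x side. Origin on the bench under its centre; y axis along its width.
- timer_bar_top (a point): Centre of the top face of the orange start bar on the timer (28 mm in the timer's x by 70 mm in its y), 17 mm from the timer origin along its +x; 61 mm above the bench at rest, 55 mm when fully down (black surround at 52 mm). It moves with the bar.
- timer_bar (a joint): Travel of the timer's start bar, m: 0 up, 0.006 fully down; sprung, about 0.7 N to begin and 2.8 N at full travel, it comes back up when let go. It starts the timer beyond about 0.003. Past full travel its rubber face yields up to 3 mm more at about 1.5 N per mm.
- egg_tray: Bystander: tan fibre egg tray, 163 x 208 x 41 mm high, loose; origin under its centre.
- bowl: Bystander: chipped white porcelain bowl, 128 mm across, 55 mm high; origin under its centre.
- jar: Bystander: green glass jar with steel lid, 60 mm across, 85 mm high; origin under its centre.
- brush: Bystander: small egg-cleaning brush lying on the bench, about 200 mm long; origin at the underside near its middle, x axis along it.
- egg0: Bystander: brown hen's egg, 44 mm across, 56 mm high, standing in a cell of the tray with its top about 59 mm above the bench; origin at its lower end.
- egg1: Bystander: cream-white hen's egg, 44 mm across, 56 mm high, standing in a cell of the tray with its top about 59 mm above the bench; origin at its lower end.
- egg2: Bystander: dark brown hen's egg, 44 mm across, 56 mm high, standing in a cell of the tray with its top about 59 mm above the bench; origin at its lower end.
- egg3: Bystander: light tan hen's egg, 44 mm across, 56 mm high, standing in a cell of the tray with its top about 59 mm above the bench; origin at its lower end.

How it is judged:
By the outcome, as a careful person would: the job done as asked, in the order asked, and still so for the second after the job is handed in, with the robot touching nothing.
It also fails if it takes over 51 s, if anything falls off the work surface, if the arm or the gripper's body presses on something with over 40 N, if the wrist force passes 120 N, or if a joint passes its speed limit or range.

## Working session

There is one attempt and no reset: what is moved stays moved. The work goes in short steps, Python scripts to look and compute and a tool call to move; the robot and the scene stay as the last step left them, time stands still between calls to the robot, and variables do not carry over. Pictures are saved under pics/ and viewed, at most 10 in all, crops included, and the job is handed in when it is done.

Besides the shell and the picture viewer there is one more tool, called after "Emit:" as name(argument=value, ...), one argument or row to a line, values as JSON. apply_moves: Moves the arm, as the interface text tells. Its arguments: {"type":"object","properties":{"steps":{"type":"array"}},"required":["steps"]}

```bash
mkdir -p pics; cat > h.py <<'E'
import numpy as np,cv2
from rig import bot,cams
def snap(n,f):
    c=cams.read_camera(n); cv2.imwrite(f'pics/{f}.png',c['color'][:,:,::-1]); np.savez(f'pics/{f}.npz',**c); return c
def back(c,uv,z):
    M=np.array(c['camera_from_world']);K=np.array(c['mtx'])
    r=np.linalg.inv(K)@[uv[0],uv[1],1]; d=M[:3,:3].T@(r*[1,-1,-1]); o=-M[:3,:3].T@M[:3,3]
    return o+d*(z-o[2])/d[2]
def proj(c,p):
    M=np.array(c['camera_from_world']);K=np.array(c['mtx'])
    q=M[:3,:3]@p+M[:3,3]; q=K@(q*[1,-1,-1]); return q[:2]/q[2]
E
python3 - <<'E'
from h import *
for n in('scene','side'):
    c=snap(n,n); print(n,[k for k in c],(-c['camera_from_world'][:3,:3].T@c['camera_from_world'][:3,3]).round(3))
o=bot.get_obs();print(o['time'],o['ee_pos'],o['tcp_rot'],o['finger_gap'],o['force'])
E
```

```text
scene ['color', 'mtx', 'camera_from_world'] [1.522 0.219 0.796]
side ['color', 'mtx', 'camera_from_world'] [0.399 0.663 0.68 ]
0.1 [ 0.13688184 -0.60912572  0.22166996] [[ 9.75720896e-01  2.19017625e-01 -1.18984841e-04]
 [ 2.19017421e-01 -9.75718902e-01  1.99826023e-03]
 [ 3.21558450e-04 -1.97580401e-03 -9.99997996e-01]] 0.08720524821608086 [-0.42017507  0.80063758 -0.21334805]
```

View pics/scene.png

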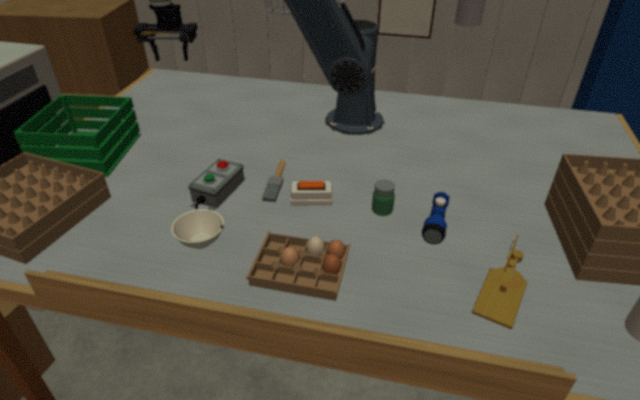

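View pics/side.png

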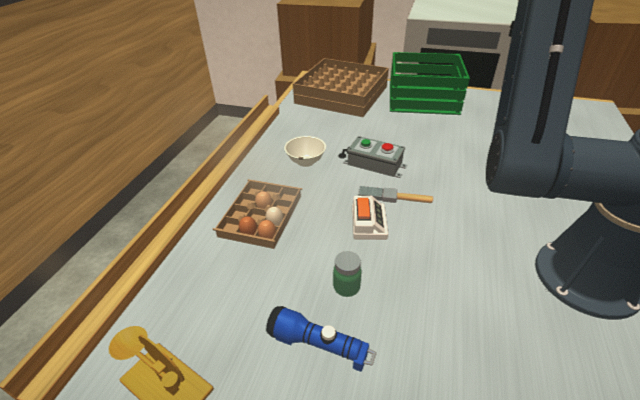

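The scene view shows the green button at about (209,179), the white lamp button at (440,202) and the orange bar at (312,185). In the side view they are at (367,142), (328,333) and (363,209). Next I'll refine these by colour and cross-check between the two cameras.

```bash
cat > m.py <<'E'
from h import *
C={n:dict(np.load(f'pics/{n}.npz')) for n in('scene','side')}
S={'green':((209,179),(367,142),.074,lambda h,s,v:(h>45)&(h<90)&(s>110)),
 'red':((223,166),(387,147),.079,lambda h,s,v:((h<8)|(h>172))&(s>130)),
 'white':((440,202),(328,333),.060,lambda h,s,v:(s<70)&(v>150)),
 'orange':((312,185),(363,209),.061,lambda h,s,v:(h<16)&(s>150))}
for k,(a,b,z,f) in S.items():
    P=[]
    for n,uv in(('scene',a),('side',b)):
        c=C[n];r=25 if k=='orange' else 11
        hsv=cv2.cvtColor(c['color'],cv2.COLOR_RGB2HSV).astype(int)
        m=f(*np.moveaxis(hsv,2,0)).astype(np.uint8)
        w=np.zeros_like(m);w[uv[1]-r:uv[1]+r+1,uv[0]-r:uv[0]+r+1]=1
        N,l,st,ce=cv2.connectedComponentsWithStats(m*w)
        i=1+np.argmax(st[1:,4]); print(k,n,st[i],ce[i].round(1),back(c,ce[i],z).round(4))
        P.append((c,ce[i]))
    A=[]
    for c,u in P:
        Pm=np.array(c['mtx'])@np.diag([1,-1,-1])@c['camera_from_world'][:3]; A.append((Pm,u))
    X=cv2.triangulatePoints(A[0][0],A[1][0],A[0][1],A[1][1]);print('   tri',(X[:3]/X[3]).ravel().round(4))
s=C['side']['color'];g=C['scene']['color']
cr=[s[120:185,330:415],s[185:245,340:400],s[300:375,260:380],g[150:210,180:250],g[170:210,285:340],g[185:250,415:455]]
o=[cv2.resize(x,(266,200),interpolation=cv2.INTER_CUBIC) for x in cr]
cv2.imwrite('pics/crops.png',np.vstack([np.hstack(o[:3]),np.hstack(o[3:])])[:,:,::-1])
E
python3 m.py
```

```text
green scene [205 174   9   7  47] [208.8 177.3] [ 0.5656 -0.31    0.074 ]
green side [362 139   8   7  44] [365.5 142. ] [ 0.5549 -0.3086  0.074 ]
   tri [ 0.5565 -0.3154  0.0681]
red scene [217 161  11   7  64] [222.1 163.9] [ 0.5013 -0.2971  0.079 ]
red side [382 143  11   8  64] [387.  146.2] [ 0.4889 -0.2936  0.079 ]
   tri [ 0.4901 -0.3031  0.0719]
white scene [437 199   7   4  19] [440.4 200.2] [0.5052 0.3108 0.06  ]
white side [317 322  23  17 263] [329.2 328.4] [0.4999 0.3044 0.06  ]
   tri [0.5015 0.3086 0.0595]
orange scene [298 181  26   8 176] [310.9 185. ] [ 0.5184 -0.0348  0.061 ]
orange side [357 198  13  20 222] [363.2 207.1] [ 0.5059 -0.0336  0.061 ]
   tri [ 0.5075 -0.0383  0.0543]
```

View pics/crops.png

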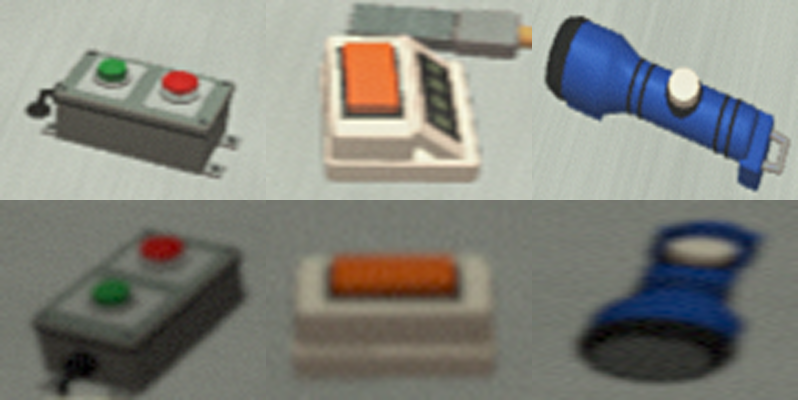

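Blob centroids pick up the button sides, so the scene view biases x towards the camera. The red–green spacing measures 67.7 mm against 68 mm nominal, which is good. I'll go above the green button with the fingers closed and refine with the wrist camera.

Emit:
apply_moves(
  steps=[
    [[0,0,0],[0,0,0.01],-1],
    [[0,0,0],[0.035,0.025,0],-1],
    [[0,0,0],[0.035,0.025,0],-1],
    [[0,0,0],[0.035,0.025,0],-1],
    [[0,0,0],[0.035,0.025,0],-1],
    [[0,0,0],[0.035,0.025,0],-1],
    [[0,0,0],[0.035,0.025,0],-1],
    [[0,0,0],[0.035,0.025,0],-1],
    [[0,0,0],[0.035,0.025,0],-1],
    [[0,0,0],[0.035,0.025,0],-1],
    [[0,0,0],[0.035,0.025,0],-1],
    [[0,0,0],[0.035,0.025,0],-1],
  ],
)

```text
time: 1.3
ee_pos: [0.5234, -0.3337, 0.2333]
tcp_rot: [[0.976, 0.219, 0.001], [0.219, -0.976, -0.001], [0.0, 0.001, -1.0]]
force: [-0.2, -1.0, 0.2]
finger_gap: 0.0027
finger_force: 0.0
```

Emit:
apply_moves(
  steps=[
    [[0,0,0],[0.02,0.014,0],-1],
    [[0,0,0],[0,0,0],-1],
    [[0,0,0],[0,0,0],-1],
  ],
)

```text
time: 1.6
ee_pos: [0.542, -0.3205, 0.2328]
tcp_rot: [[0.975, 0.221, -0.0], [0.221, -0.975, -0.001], [-0.001, 0.0, -1.0]]
force: [-1.2, -0.1, 0.3]
finger_gap: 0.0006
finger_force: 0.0
```

```bash
python3 - <<'E'
from h import *
c=snap('wrist','w1');M=c['camera_from_world'];print(-M[:3,:3].T@M[:3,3],bot.get_obs()['ee_pos'],bot.get_obs()['finger_gap'])
for p in([.556,-.311,.074],[.49,-.295,.079]):print(proj(c,np.array(p)))
E
```

```text
[ 0.60817221 -0.3053574   0.39542307] [ 0.54139756 -0.3210697   0.23276039] 0.0004716863044389225
[309.95312435 170.54426598]
[280.26341094 231.28924567]
```

View pics/w1.png

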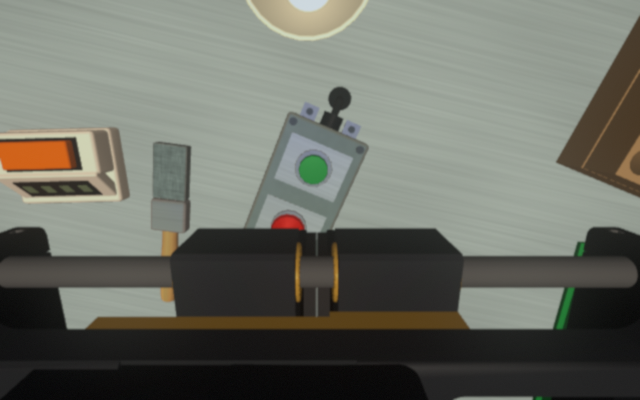

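The wrist view shows the green cap centred near (313,169), in good agreement with the prediction of (310,170.5). I'll refine it by colour.

```bash
python3 - <<'E'
from h import *
c=dict(np.load('pics/w1.npz'))
h=cv2.cvtColor(c['color'],cv2.COLOR_RGB2HSV)
m=cv2.inRange(h,(45,110,40),(90,255,255));m[:140]=0;m[200:]=0;m[:,:280]=0;m[:,350:]=0
N,l,st,ce=cv2.connectedComponentsWithStats(m);i=1+np.argmax(st[1:,4]);print(st[i],ce[i],back(c,ce[i],.074))
b=st[i];print((back(c,(b[0],ce[i][1]),.074)-back(c,(b[0]+b[2],ce[i][1]),.074)))
E
```

```text
[299 156  28  28 615] [312.84065041 169.24715447] [ 0.55786295 -0.31347208  0.074     ]
[-0.00598485  0.02662793  0.        ]
```

Emit:
apply_moves(
  steps=[
    [[0,0,0],[0.0155,0.008,-0.03],-1],
    [[0,0,0],[0,0,-0.04],-1],
    [[0,0,0],[0,0,-0.04],-1],
    [[0,0,0],[0,0,-0.03],-1],
    [[0,0,0],[0,0,-0.008],-1],
    [[0,0,0],[0,0,0],-1],
    [[0,0,0],[0,0,0],-1],
    [[0,0,0],[0,0,0],-1],
  ],
)

```text
time: 2.45
ee_pos: [0.5585, -0.3141, 0.0868]
tcp_rot: [[0.976, 0.219, 0.003], [0.219, -0.976, -0.003], [0.003, 0.003, -1.0]]
force: [-0.1, -0.6, -0.2]
finger_gap: 0.0007
finger_force: 0.0
```

Emit:
apply_moves(
  steps=[
    [[0,0,0],[-0.001,0.001,-0.004],-1],
    [[0,0,0],[0,0,-0.004],-1],
    [[0,0,0],[0,0,-0.004],-1],
    [[0,0,0],[0,0,-0.002],-1],
    [[0,0,0],[0,0,-0.002],-1],
    [[0,0,0],[0,0,0],-1],
  ],
)

```text
time: 3.05
ee_pos: [0.5566, -0.3118, 0.0685]
tcp_rot: [[0.976, 0.219, 0.0], [0.219, -0.976, -0.0], [0.0, 0.0, -1.0]]
force: [0.8, -0.2, 1.1]
finger_gap: 0.0002
finger_force: 0.4
```

Emit:
apply_moves(
  steps=[
    [[0,0,0],[0,0,-0.001],-1],
    [[0,0,0],[0,0,-0.001],-1],
    [[0,0,0],[0,0,0],-1],
  ],
)

```text
time: 3.35
ee_pos: [0.5566, -0.3118, 0.067]
tcp_rot: [[0.976, 0.219, 0.0], [0.219, -0.976, -0.0], [0.0, 0.0, -1.0]]
force: [-0.1, 1.1, 5.2]
finger_gap: -0.0
finger_force: 2.8
```

Emit:
apply_moves(
  steps=[
    [[0,0,0],[0,0,-0.001],-1],
    [[0,0,0],[0,0,0],-1],
  ],
)

```text
time: 3.55
ee_pos: [0.5566, -0.3119, 0.0662]
tcp_rot: [[0.976, 0.219, 0.0], [0.219, -0.976, -0.0], [0.0, 0.0, -1.0]]
force: [-1.3, 1.0, 6.1]
finger_gap: 0.0006
finger_force: 3.4
```

Force rises to about 6 N at z = 0.066, below full travel, so the green button is in. Lifting and checking it.

Emit:
apply_moves(
  steps=[
    [[0,0,0],[0,0,0.005],-1],
    [[0,0,0],[0,0,0.02],-1],
    [[0,0,0],[0,0,0.04],-1],
    [[0,0,0],[0,0,0.045],-1],
    [[0,0,0],[0,0,0.045],-1],
    [[0,0,0],[-0.01,0.02,0.012],-1],
    [[0,0,0],[-0.005,0.045,0],-1],
    [[0,0,0],[-0.005,0.045,0],-1],
    [[0,0,0],[-0.005,0.045,0],-1],
    [[0,0,0],[-0.005,0.045,0],-1],
    [[0,0,0],[-0.005,0.045,0],-1],
    [[0,0,0],[-0.005,0.045,0],-1],
  ],
)

```text
time: 4.75
ee_pos: [0.5156, -0.0201, 0.2322]
tcp_rot: [[0.976, 0.219, -0.001], [0.219, -0.976, 0.0], [-0.001, -0.0, -1.0]]
force: [0.6, 1.1, 0.8]
finger_gap: 0.0005
finger_force: 0.0
```

Emit:
apply_moves(
  steps=[
    [[0,0,0],[-0.005,0.045,0],-1],
    [[0,0,0],[-0.005,0.045,0],-1],
    [[0,0,0],[-0.005,0.045,0],-1],
    [[0,0,0],[-0.005,0.045,0],-1],
    [[0,0,0],[0,0.045,0],-1],
    [[0,0,0],[0,0.045,0],-1],
    [[0,0,0],[0,0.03,0],-1],
    [[0,0,0],[0,0,0],-1],
    [[0,0,0],[0,0,0],-1],
    [[0,0,0],[0,0,0],-1],
  ],
)

```text
time: 5.75
ee_pos: [0.4961, 0.2771, 0.2321]
tcp_rot: [[0.976, 0.218, -0.001], [0.218, -0.976, -0.001], [-0.001, 0.001, -1.0]]
force: [-0.0, 1.2, -0.4]
finger_gap: 0.0004
finger_force: 0.0
```

```bash
python3 - <<'E'
from h import *
a=np.load('pics/side.npz')['color'];b=snap('side','s2')['color']
a2=np.load('pics/scene.npz')['color'];b2=snap('scene','sc2')['color']
c=snap('wrist','w2');print(bot.get_obs()['ee_pos'],proj(c,np.array([.5005,.307,.06])))
r=lambda x:cv2.resize(x,(380,220),interpolation=cv2.INTER_CUBIC)
o=np.vstack([np.hstack([r(a[120:175,325:420]),r(b[120:175,325:420])]),np.hstack([r(b2[150:205,180:275]),r(c['color'])])])
cv2.imwrite('pics/v2.png',o[:,:,::-1])
E
```

```text
[0.4965382  0.27690881 0.23246122] [288.28950361 173.47890659]
```

View pics/v2.png

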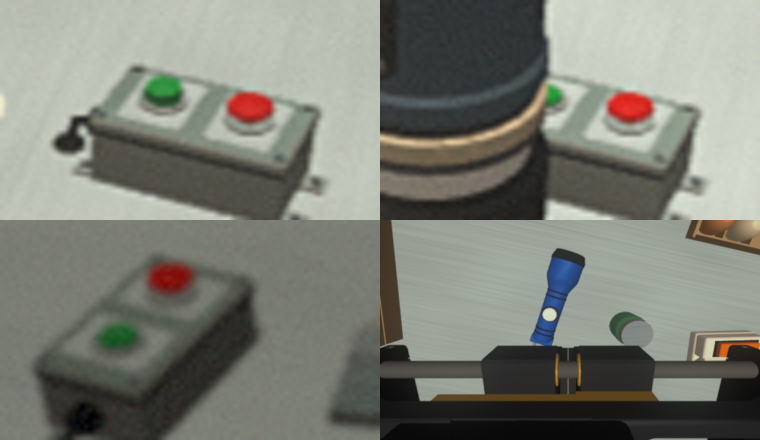

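The starter's green cap now sits lower than in the first view. The wrist view shows the lamp button near (285,171), with the jar well to the side. Measuring the button.

```bash
python3 - <<'E'
from h import *
c=dict(np.load('pics/w2.npz'))
h=cv2.cvtColor(c['color'],cv2.COLOR_RGB2HSV)
w=np.zeros((400,640),np.uint8);w[150:195,262:310]=1
m=cv2.inRange(h,(0,0,170),(180,90,255))*w
N,l,st,ce=cv2.connectedComponentsWithStats(m)
for i in range(1,N):
  if st[i][4]>30:print(st[i],ce[i],back(c,ce[i],.060),np.linalg.norm(back(c,(0,170),.06)-back(c,(st[i][2],170),.06)))
E
```

```text
[274 161  23  23 411] [285.12895377 171.67396594] [0.50162701 0.31050374 0.06      ] 0.02334846706135136
```

Emit:
apply_moves(
  steps=[
    [[0,0,0],[0.005,0.0325,0],-1],
    [[0,0,0],[0,0,-0.04],-1],
    [[0,0,0],[0,0,-0.04],-1],
    [[0,0,0],[0,0,-0.04],-1],
    [[0,0,0],[0,0,-0.03],-1],
    [[0,0,0],[0,0,-0.008],-1],
    [[0,0,0],[0,0,0],-1],
    [[0,0,0],[0,0,0],-1],
    [[0,0,0],[0,0,0],-1],
  ],
)

```text
time: 6.8
ee_pos: [0.503, 0.3111, 0.0765]
tcp_rot: [[0.976, 0.219, 0.004], [0.219, -0.976, 0.001], [0.004, -0.001, -1.0]]
force: [-0.6, 0.6, 0.8]
finger_gap: 0.0003
finger_force: 0.0
```

Emit:
apply_moves(
  steps=[
    [[0,0,0],[0,0,-0.004],-1],
    [[0,0,0],[0,0,-0.004],-1],
    [[0,0,0],[0,0,-0.003],-1],
    [[0,0,0],[0,0,-0.002],-1],
    [[0,0,0],[0,0,-0.002],-1],
    [[0,0,0],[0,0,0],-1],
    [[0,0,0],[0,0,0],-1],
  ],
)

```text
time: 7.5
ee_pos: [0.5014, 0.3107, 0.0594]
tcp_rot: [[0.976, 0.219, -0.0], [0.219, -0.976, -0.0], [-0.0, 0.0, -1.0]]
force: [0.1, -0.5, 0.0]
finger_gap: 0.0004
finger_force: 0.0
```

Emit:
apply_moves(
  steps=[
    [[0,0,0],[0,0,-0.0015],-1],
    [[0,0,0],[0,0,-0.0015],-1],
    [[0,0,0],[0,0,-0.0015],-1],
    [[0,0,0],[0,0,0],-1],
    [[0,0,0],[0,0,0],-1],
  ],
)

```text
time: 8.0
ee_pos: [0.5015, 0.3108, 0.055]
tcp_rot: [[0.976, 0.219, 0.0], [0.219, -0.976, 0.0], [0.0, -0.0, -1.0]]
force: [0.5, 0.7, 0.7]
finger_gap: 0.0001
finger_force: 0.5
```

Emit:
apply_moves(
  steps=[
    [[0,0,0],[0,0,-0.001],-1],
    [[0,0,0],[0,0,-0.001],-1],
    [[0,0,0],[0,0,0],-1],
  ],
)

```text
time: 8.3
ee_pos: [0.5015, 0.3108, 0.0533]
tcp_rot: [[0.976, 0.219, 0.0], [0.219, -0.976, 0.0], [0.0, -0.0, -1.0]]
force: [-0.8, -0.2, 4.3]
finger_gap: 0.0003
finger_force: 2.3
```

Emit:
apply_moves(
  steps=[
    [[0,0,0],[0,0,-0.0005],-1],
    [[0,0,0],[0,0,0],-1],
  ],
)

```text
time: 8.5
ee_pos: [0.5015, 0.3108, 0.0528]
tcp_rot: [[0.976, 0.219, 0.0], [0.219, -0.976, 0.0], [0.0, -0.0, -1.0]]
force: [-0.9, -0.7, 5.5]
finger_gap: 0.0007
finger_force: 2.6
```

Emit:
apply_moves(
  steps=[
    [[0,0,0],[0,0,0.005],-1],
    [[0,0,0],[0,0,0.02],-1],
    [[0,0,0],[0,0,0.045],-1],
    [[0,0,0],[0,0,0.045],-1],
    [[0,0,0],[0,0,0.045],-1],
    [[0,0,0],[0,-0.02,0.02],-1],
    [[0,0,0],[0,-0.045,0],-1],
    [[0,0,0],[0,-0.045,0],-1],
    [[0,0,0],[0,-0.045,0],-1],
    [[0,0,0],[0,-0.045,0],-1],
    [[0,0,0],[-0.003,-0.045,0],-1],
    [[0,0,0],[-0.003,-0.045,0],-1],
  ],
)

```text
time: 9.7
ee_pos: [0.4947, 0.019, 0.2323]
tcp_rot: [[0.976, 0.219, -0.001], [0.219, -0.976, 0.0], [-0.001, -0.0, -1.0]]
force: [0.7, -0.2, -1.1]
finger_gap: 0.0005
finger_force: 0.0
```

Emit:
apply_moves(
  steps=[
    [[0,0,0],[0,-0.045,0],-1],
    [[0,0,0],[0,-0.025,0],-1],
    [[0,0,0],[0,0,0],-1],
    [[0,0,0],[0,0,0],-1],
    [[0,0,0],[0,0,0],-1],
  ],
)

```text
time: 10.2
ee_pos: [0.4949, -0.0481, 0.2323]
tcp_rot: [[0.976, 0.22, -0.001], [0.22, -0.976, 0.001], [-0.001, -0.001, -1.0]]
force: [-1.3, -0.1, -0.1]
finger_gap: 0.0007
finger_force: 0.0
```

```bash
python3 - <<'E'
from h import *
a=np.load('pics/side.npz')['color'];b=snap('side','s3')['color']
c=snap('wrist','w3');e=snap('scene','sc3')['color'];print(bot.get_obs()['ee_pos'],proj(c,np.array([.506,-.0355,.061])))
h=cv2.cvtColor(c['color'],cv2.COLOR_RGB2HSV)
m=cv2.inRange(h,(3,150,120),(16,255,255));m[225:]=0
N,l,st,ce=cv2.connectedComponentsWithStats(m)
for i in range(1,N):
  if st[i][4]>150:print(st[i],ce[i],back(c,ce[i],.061))
cn=max(cv2.findContours(m,0,1)[0],key=cv2.contourArea)
bx=cv2.boxPoints(cv2.minAreaRect(cn));print([back(c,p,.061)[:2].round(4) for p in bx])
r=lambda x:cv2.resize(x,(380,220),interpolation=cv2.INTER_CUBIC)
cv2.imwrite('pics/v3.png',np.vstack([np.hstack([r(a[300:375,260:390]),r(b[300:375,260:390])]),np.hstack([r(e[150:205,180:275]),r(c['color'])])])[:,:,::-1])
E
```

```text
[ 0.49522629 -0.04799325  0.23248971] [306.91491311 170.76315743]
[ 274  155   70   29 1937] [308.67836861 168.94837377] [ 0.5082039  -0.03684779  0.061     ]
[array([5.143e-01, 1.000e-04]), array([ 0.5295, -0.0674]), array([ 0.5018, -0.0742]), array([ 0.4863, -0.0053])]
```

View pics/v3.png

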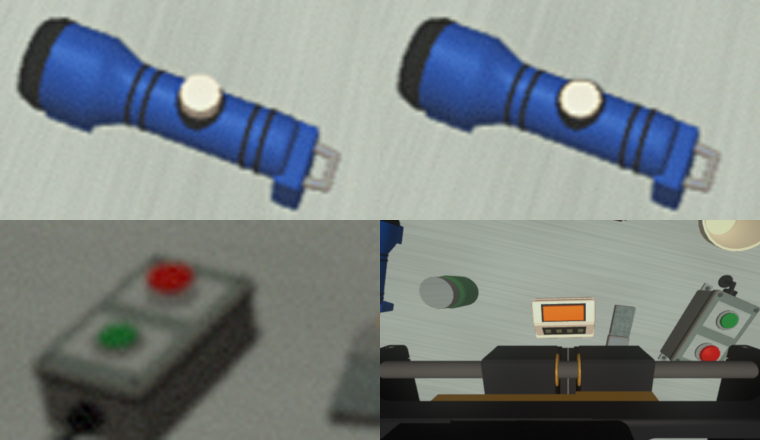

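The lamp button is in and the lamp hasn't moved. The timer bar measures 70 × 28 mm, with its centre at about (0.507, -0.037), and it already lines up with the tool.

Emit:
apply_moves(
  steps=[
    [[0,0,0],[0.012,0.0115,0],-1],
    [[0,0,0],[0,0,-0.04],-1],
    [[0,0,0],[0,0,-0.04],-1],
    [[0,0,0],[0,0,-0.04],-1],
    [[0,0,0],[0,0,-0.03],-1],
    [[0,0,0],[0,0,-0.008],-1],
    [[0,0,0],[0,0,0],-1],
    [[0,0,0],[0,0,0],-1],
    [[0,0,0],[0,0,0],-1],
  ],
)

```text
time: 11.25
ee_pos: [0.5089, -0.0379, 0.0761]
tcp_rot: [[0.976, 0.219, 0.004], [0.219, -0.976, -0.001], [0.003, 0.002, -1.0]]
force: [0.0, 0.4, 0.2]
finger_gap: 0.0004
finger_force: 0.0
```

Emit:
apply_moves(
  steps=[
    [[0,0,0],[0,0,-0.004],-1],
    [[0,0,0],[0,0,-0.004],-1],
    [[0,0,0],[0,0,-0.003],-1],
    [[0,0,0],[0,0,-0.002],-1],
    [[0,0,0],[0,0,-0.002],-1],
    [[0,0,0],[0,0,0],-1],
    [[0,0,0],[0,0,0],-1],
  ],
)

```text
time: 11.95
ee_pos: [0.5073, -0.0378, 0.0595]
tcp_rot: [[0.976, 0.219, -0.0], [0.219, -0.976, 0.0], [-0.0, -0.0, -1.0]]
force: [-1.2, -0.1, 0.5]
finger_gap: 0.0005
finger_force: 0.6
```

Emit:
apply_moves(
  steps=[
    [[0,0,0],[0,0,-0.0015],-1],
    [[0,0,0],[0,0,-0.0015],-1],
    [[0,0,0],[0,0,-0.001],-1],
    [[0,0,0],[0,0,0],-1],
    [[0,0,0],[0,0,0],-1],
  ],
)

```text
time: 12.45
ee_pos: [0.5073, -0.0378, 0.0556]
tcp_rot: [[0.976, 0.219, -0.0], [0.219, -0.976, -0.0], [-0.0, -0.0, -1.0]]
force: [-1.5, -0.9, 2.2]
finger_gap: 0.0004
finger_force: 1.3
```

Emit:
apply_moves(
  steps=[
    [[0,0,0],[0,0,-0.001],-1],
    [[0,0,0],[0,0,0],-1],
    [[0,0,0],[0,0,0],-1],
  ],
)

```text
time: 12.75
ee_pos: [0.5074, -0.0378, 0.0547]
tcp_rot: [[0.976, 0.219, -0.0], [0.219, -0.976, -0.0], [-0.0, 0.0, -1.0]]
force: [-1.0, -0.0, 3.6]
finger_gap: 0.0003
finger_force: 2.1
```

Emit:
apply_moves(
  steps=[
    [[0,0,0],[0,0,0.004],-1],
    [[0,0,0],[0,0,0.006],-1],
    [[0,0,0],[0,0,0.02],-1],
    [[0,0,0],[0,0,0.045],-1],
    [[0,0,0],[0,0,0.045],-1],
    [[0,0,0],[-0.01,0,0.045],-1],
    [[0,0,0],[-0.04,0,0.015],-1],
    [[0,0,0],[0,0,0],-1],
    [[0,0,0],[0,0,0],-1],
    [[0,0,0],[0,0,0],-1],
  ],
)

```text
time: 13.75
ee_pos: [0.458, -0.0379, 0.2343]
tcp_rot: [[0.976, 0.219, 0.001], [0.219, -0.976, 0.0], [0.001, 0.0, -1.0]]
force: [0.5, 0.2, -0.2]
finger_gap: 0.0005
finger_force: 0.0
```

```bash
python3 - <<'E'
from h import *
a=np.load('pics/side.npz')['color'];b=snap('side','s4')['color']
a2=np.load('pics/scene.npz')['color'];e=snap('scene','sc4')['color']
r=lambda x:cv2.resize(x,(395,290),interpolation=cv2.INTER_CUBIC)
cv2.imwrite('pics/v4.png',np.vstack([np.hstack([r(a[120:375,220:440]),r(b[120:375,220:440])]),np.hstack([r(a2[150:300,160:460]),r(e[150:300,160:460])])])[:,:,::-1])
E
```

```text
(no output)
```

View pics/v4.png

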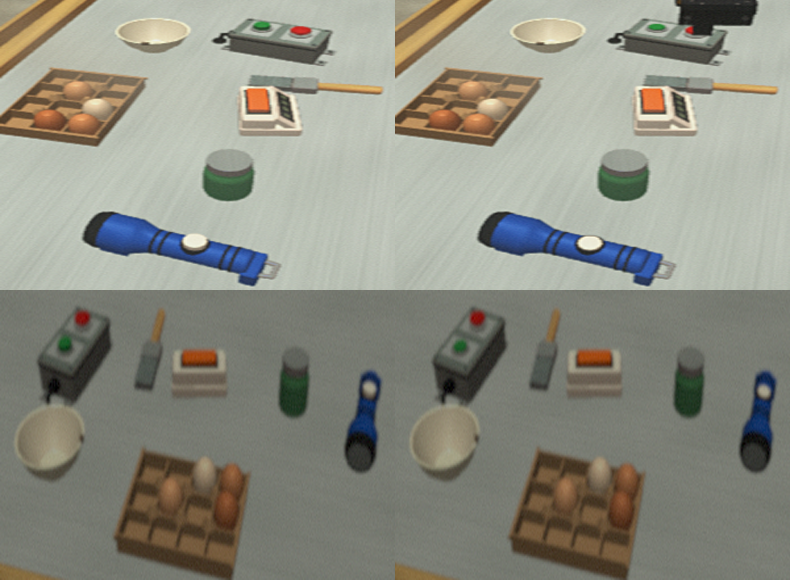

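The green and white buttons are in, the timer bar is back up, and nothing else has moved.

```bash
python3 -c "
from rig import bot
print(bot.job_done())"
```

```text
the job is handed in; nothing more can be done
None
```

I pressed the green start button, then the white lamp button, then the orange timer bar, each lightly; the before-and-after pictures show nothing else moved, and the job is handed in at about 14 s.

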